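Stack board on insulator and index the test carriage

ROBOT

A 6-joint arm with a two-finger parallel gripper is mounted at the origin on the work surface. World frame = base frame: x ahead of the robot, y to its left, z up, the work surface at z = 0. Lengths are in m, angles in degrees, forces in N, time in s.
With the tool pointing down it reaches from about 0.4 to 0.825 m from the base axis. Payload 7 kg.
Tool frame: the origin (TCP) lies midway between the tips of the shut fingers; the grasp point (between the pads) lies 19 mm behind it; z points along the fingers, y is the line along which they close (so a half turn about z gives the same grasp; the last joint's range is limited). The gripper opens to 88 mm and grips with 3 to 60 N. Pads are 19 mm wide; open, the fingers measure 130 mm over their backs; the gripper's body (78 mm by 193 mm) begins 47 mm behind the grasp point.
Start: joints at [93.57, 20.546, 0.682, 0, -70.136, -16.507], TCP at [0.151, 0.658, 0.227] pointing down, gripper open.
Joint ranges: [-176.03, 176.03], [-82.01, 121.73], [-58.28, 71.71], [-173.87, 95.51], [-174.79, -0.11], [-173.66, 173.66]. Speed limits (degrees/s): [136.94, 136.94, 172.46, 180, 180, 180].

INTERFACE

Orientations are given as a 3x3 rotation matrix whose columns are the frame's x, y, z axes.
In Python, from rig import robot gives the robot as it stands. Calls block until the motion is done:
- robot.goto(position, orientation): joint-space move of the TCP to a pose.
- robot.servo_line(position, ori=None, speed=0.15): straight line of the TCP; ori=None keeps the orientation; speed is the mean speed in m/s.
- robot.movej(angles): joint-space move.
- robot.move_gripper(opening): opening from 0.0 (shut) to 1.0 (fully open); the grip force is fixed at half the most; returns when the fingers have stopped.
- robot.dwell(seconds).
- robot.ik(position, orientation): joint angles nearest the present ones, or None.
- robot.grab_frame(name): name is "side" or "top" or "wrist"; returns (picture, depth): 420x560x3 uint8, red, green, blue; 420x560 float32, m along the optical axis (not along the pixel's ray), 0 where there is no reading.
- robot.camera_info(name): a dict with "vfov" (degrees; the focal length in pixels is half the picture's height over the tangent of half this angle, whatever the lens; pixels are square), "cx", "cy" (the principal point, pixels), "k1" (the pictures are not rectified: a ray, as slopes to the right and down, at radius r is drawn at 1 + k1 r^2 times it, then the intrinsics apply), "view" (4x4, takes a point from world to camera coordinates); the wrist camera has in their place "T_tool_cam" (4x4, takes a point from camera to tool coordinates, whose origin is the TCP and whose axes are the flange's). Camera axes: x right, y down, z forward; pixel columns grow to the right and rows downward; lengths in m; the calibration is good to about 2 mm. A picture is of the moment at which its call begins: read the wrist's pose just before it. camera_info takes no time and is no camera call.
A pose or a line that the arm cannot do raises robot.Unreachable and nothing moves.
- robot.job_done(): hands the job in; it is judged then, once.
Readings, each from a call of its own:
- robot.read_t(): time.
- robot.read_qpos(): joint angles.
- robot.read_qvel(): joint speeds.
- robot.read_effort(): joint torques, N m.
- robot.read_position(): TCP position.
- robot.read_tcp_rot(): TCP orientation.
- robot.read_force(): force on the tool from outside, world axes, zero at the start.
- robot.read_ft_torque(): the same for the moment, N m.
- robot.read_grip_width(): opening from 0.0 (shut) to 1.0 (fully open).
- robot.read_finger_force(): force on a finger pad.
Only numpy, scipy, OpenCV 4.12 (cv2) and the standard library are available. Lean on these libraries where they do the work, as an engineer would, in place of code of your own. Each camera call takes 0.05 s, during which the arm holds its last target. There are 200 camera calls.

TASK

Lay the plain insulating sheet squarely on the bare metal plate of the carriage between its two end lips, then stack the circuit board on top of the sheet the same way. Then take the carriage by its black handle and slide it along the rail, with its load in place, until you feel its ball click into the notch at the steel lug; do not run past the notch. Finish while still holding the handle there, and leave the other things on the bench alone.

Things in the scene. Friction and masses are not known exactly. Their poses are not given: they have to be found in the camera images.
- sheet_mid (a point): Centre of the loose insulating sheet: a plain tan rectangle, 50 x 90 x 5 mm (its own x, y, z), about 50 g. It starts flat on one of two equal stands (36 x 70 mm, 25 mm high, set the same way round), so its long edges overhang by 7 mm and can be pinched across x. Which stand it is on changes.
- board_mid (a point): Centre of the loose circuit board's base, a green slab 58 x 90 x 4 mm (its own x, y, z), about 90 g, with parts on top up to 12 mm above the slab and at least 5 mm in from the long edges. It starts flat on the other stand, long edges overhanging by 11 mm; pinch it across x. Either end-for-end way round is fine when stacked.
- nest (a point): Centre of the top of the carriage's bare aluminium plate, 42.5 mm above the bench; z up, y along the rail. Plate 42 (x) by 100 mm (y), 8 mm thick, on a saddle as wide. Sheet and board lie on it with long sides along y, overhanging along x. End lips, 10 mm above the plate, have inner faces at y = +51 and -51 mm: 90 mm parts have 6 mm to spare at each end. The carriage slides towards -y.
- grip (a point): Point to hold on the carriage's upright black handle post, 20 mm (x) by 12 mm (y) and 50 mm high: on its axis, 15 mm below its top, 69.5 mm above the bench. Axes as the nest's: y along the rail. It is 85 mm from the nest towards -y, so the handle leads as the carriage slides. Travel is 220 mm, starting within 30 mm of the loading end.
- carriage: The carriage of nest and post; origin 22 mm under nest. Sliding takes about 1.5 to 3 N. A sprung ball under a side arm (+x) level with the post runs on the index strip, drops 2 mm into the notch with a small pull forward, then resists leaving it by about 5 N more, either way. If the grip is eased there, the ball centres the carriage and keeps it.
- index_strip: Fixed steel strip 14 mm wide, 12 mm high, along the rail, 45 mm from its middle on the +x side; origin on the bench under the notch, a 10 mm gap in it; y as the carriage's. An upright steel lug, 14 mm wide and 32 mm high, marks the notch on the outer side. Ball in notch: handle post level with the lug, grip at y = 0 in this frame. It starts 70 to 170 mm from the post.
- sheet: The insulating sheet of sheet_mid; origin at the centre of its underside.
- board: The circuit board of board_mid; origin at the centre of its underside.
- mug: Bystander: black mug, 80 mm wide and 95 mm high; origin at the centre of its foot.
- bottle: Bystander: small capped bottle, 44 mm wide and 90 mm high; origin at the centre of its foot.
- driver: Bystander: red-handled screwdriver lying on the bench; origin at the middle of its underside, x along it.
There are look-alikes about, which are no part of the job. There is more than one size of the sheet; the job needs the middle-sized.

How it is judged:
By the outcome, as a careful person would: the job done as asked, in the order asked, and still so for the second after the job is handed in, while the arm keeps its last pose, push and grip.
It also fails if it takes over 72 s, if anything falls off the work surface, if the arm or the gripper's body presses on something with over 40 N, if the wrist force passes 120 N, or if a joint passes its speed limit or range.

## Working session

There is one attempt and no reset: what is moved stays moved. The work goes in short steps, each a Python script; the robot and the scene stay as the last script left them, time stands still between calls to the robot, and variables do not carry over. Pictures are saved under pics/ and viewed, at most 10 in all, crops included, and the job is handed in when it is done.

```bash
mkdir -p pics && ls && cat > h.py <<'E'
import numpy as np, cv2
from rig import robot
def cam(name, T=None):
    c=robot.camera_info(name); f=210/np.tan(np.radians(c["vfov"])/2)
    K=np.array([[f,0,c["cx"]],[0,f,c["cy"]],[0,0,1.]]); D=np.array([c["k1"],0,0,0,0.])
    M=np.linalg.inv(np.array(c["view"])) if T is None else T@np.array(c["T_tool_cam"])
    return K,D,M
def tool():
    T=np.eye(4);T[:3,:3]=robot.read_tcp_rot();T[:3,3]=robot.read_position();return T
def rays(px,K,D):
    px=np.asarray(px,float).reshape(-1,1,2)
    u=cv2.undistortPoints(px,K,D).reshape(-1,2)
    return np.c_[u,np.ones(len(u))]
def at_z(px,z,C):
    K,D,M=C; r=rays(px,K,D)@M[:3,:3].T; o=M[:3,3]
    return o+r*((z-o[2])/r[:,2])[:,None]
def at_depth(px,dep,C):
    K,D,M=C; r=rays(px,K,D)
    d=np.array([dep[int(round(v)),int(round(u))] for u,v in np.asarray(px).reshape(-1,2)])
    return (r*d[:,None])@M[:3,:3].T+M[:3,3]
def cloud(dep,C):
    v,u=np.mgrid[0:420,0:560]
    return at_depth(np.c_[u.ravel(),v.ravel()],dep,C).reshape(420,560,3)
def proj(P,C):
    K,D,M=C; V=np.linalg.inv(M)
    return cv2.projectPoints(np.asarray(P,float).reshape(-1,1,3),cv2.Rodrigues(V[:3,:3])[0],V[:3,3],K,D)[0].reshape(-1,2)
E
python3 - <<'E'
from h import *
T=tool()
out={}
for n in ("top","side","wrist"):
    im,d=robot.grab_frame(n); out[n+"_i"]=im; out[n+"_d"]=d
    cv2.imwrite(f"pics/{n}0.png",cv2.resize(im[:,:,::-1],(784,588)))
    print(n,robot.camera_info(n))
np.savez("f0.npz",T=T,**out); print(robot.read_t(),T)
E
```

```text
pics
top {'vfov': 56.10780190253317, 'cx': 279.25581350610315, 'cy': 208.8157594396218, 'k1': 0.008312880135507756, 'view': array([[-0.00459769, -0.99989821, -0.01350651, -0.00564041],
       [-0.9835196 ,  0.00696282, -0.18066741,  0.61384532],
       [ 0.18074307,  0.01245326, -0.9834515 ,  1.14616786],
       [ 0.        ,  0.        ,  0.        ,  1.        ]])}
side {'vfov': 56.05047122441845, 'cx': 275.3769617691176, 'cy': 208.34244787579837, 'k1': 0.03069378829127031, 'view': array([[-0.93570317, -0.35265851, -0.00956854,  0.54764123],
       [-0.18085973,  0.5028065 , -0.84526645,  0.17308287],
       [ 0.30290153, -0.78918794, -0.53425936,  0.84953003],
       [ 0.        ,  0.        ,  0.        ,  1.        ]])}
wrist {'vfov': 64.97028322004961, 'cx': 282.7844699083551, 'cy': 211.50210811360984, 'k1': -0.011829251206152714, 'T_tool_cam': array([[-3.73916703e-04, -9.57284628e-01, -2.89147022e-01,
         7.75878740e-02],
       [ 9.99999552e-01, -6.09529231e-04,  7.24809220e-04,
        -1.11924612e-03],
       [-8.70092287e-04, -2.89146621e-01,  9.57284427e-01,
        -1.58634174e-01],
       [ 0.00000000e+00,  0.00000000e+00,  0.00000000e+00,
         1.00000000e+00]])}
0.15 [[ 9.74588312e-01 -2.24003522e-01 -2.12022160e-04  1.51040988e-01]
 [-2.24003551e-01 -9.74586813e-01 -1.71873735e-03  6.57366256e-01]
 [ 1.78369217e-04  1.72255504e-03 -9.99998500e-01  2.25593144e-01]
 [ 0.00000000e+00  0.00000000e+00  0.00000000e+00  1.00000000e+00]]
```

View pics/top0.png

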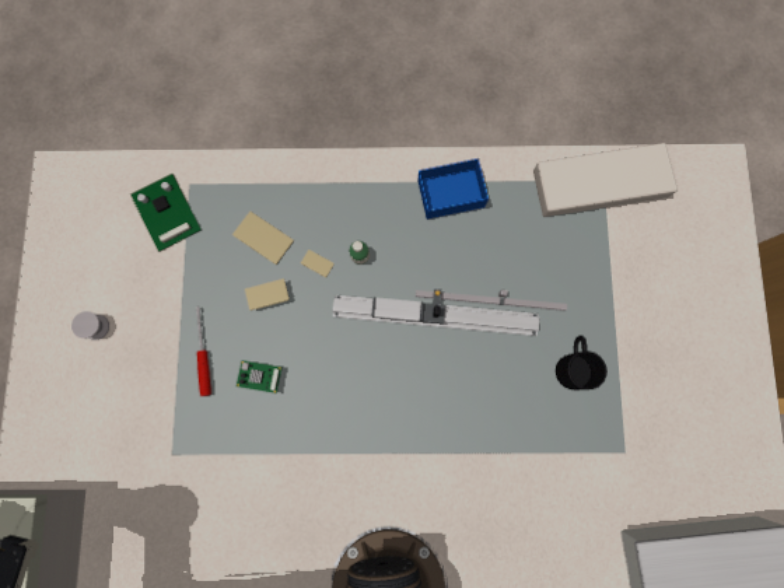

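View pics/side0.png

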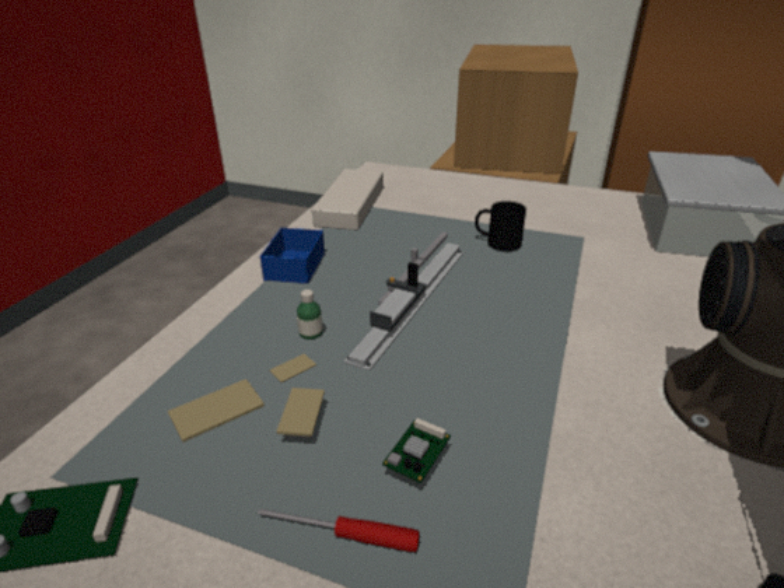

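Top picture (784x588): tan sheets at (263,237) large flat, (317,263) small, and (268,294) raised on a stand, which is the middle-sized one. Boards at (166,212), large, and (260,377), on a stand. The carriage plate is at (398,309), the handle at (433,313), the lug at (503,295), the bottle at (359,252), the mug at (581,369) and the driver at (203,370). I choose the sheet at (268,294) and the board at (260,377), and measure both with a crop as a check.

```bash
python3 - <<'E'
from h import *
z=np.load("f0.npz"); im=z["top_i"]; d=z["top_d"]; C=cam("top"); P=cloud(d,C)
hsv=cv2.cvtColor(im,cv2.COLOR_RGB2HSV)
tan=cv2.inRange(hsv,(12,50,90),(32,255,255)); grn=cv2.inRange(hsv,(50,90,20),(90,255,255))
for nm,m,hz in(("tan",tan,0.03),("grn",grn,0.029)):
    cs,_=cv2.findContours(cv2.morphologyEx(m,cv2.MORPH_CLOSE,np.ones((5,5))),cv2.RETR_EXTERNAL,cv2.CHAIN_APPROX_NONE)
    for c in cs:
        if cv2.contourArea(c)<120: continue
        mm=np.zeros(m.shape,np.uint8); cv2.drawContours(mm,[c],-1,255,-1)
        zz=np.median(P[cv2.erode(mm,np.ones((5,5)))>0][:,2])
        W=at_z(c.reshape(-1,2),zz if nm=="tan" else 0.029,C)[:,:2]
        r=cv2.minAreaRect((W*1000).astype(np.float32)); print(nm,c.reshape(-1,2).mean(0).round(),"z %.3f"%zz,np.round(r[0],1),np.round(r[1],1),round(r[2],1))
# carriage: points by height
m=(P[...,0]>.3)&(P[...,0]<.65)&(P[...,1]<.2)&(P[...,1]>-.4)
for lo,hi in((.036,.047),(.048,.058),(.085,.11)):
    s=m&(P[...,2]>lo)&(P[...,2]<hi); s[:, :]&=True
    n,l,st,ce=cv2.connectedComponentsWithStats(s.astype(np.uint8))
    for i in range(1,n):
        if st[i,4]>8: 
            Q=P[l==i]; print(lo,st[i],Q.mean(0).round(4),Q.min(0).round(3),Q.max(0).round(3))
a=cv2.resize(im[200:250,225:415],None,fx=4.1,fy=4.1,interpolation=cv2.INTER_CUBIC)
b=cv2.resize(im[135:290,125:280],(390,390),interpolation=cv2.INTER_CUBIC)
b2=cv2.resize(z["side_i"][180:350,180:330],(344,390),interpolation=cv2.INTER_CUBIC)
bb=np.hstack([b,b2]); bb=cv2.copyMakeBorder(bb,0,0,0,a.shape[1]-bb.shape[1],cv2.BORDER_CONSTANT)
cv2.imwrite("pics/crop1.png",np.vstack([a,bb])[:,:,::-1]); print(a.shape)
E
```

```text
tan [262. 391.] z 0.013 [86.5 44.2] [ 33.7 148.3] 28.8
tan [554. 234.] z -0.317 [  573.3 -1077.6] [42.2 87.4] 82.8
tan [190. 210.] z 0.031 [616.8 268.8] [50.8 90.1] 14.9
tan [226. 188.] z 0.004 [693.4 162. ] [68.2 37.9] 60.2
tan [187. 169.] z 0.008 [754.9 288.7] [126.6  69.4] 55.6
grn [185. 269.] z 0.032 [436.1 280. ] [88.  55.9] 79.9
grn [118. 151.] z 0.008 [811.4 509.2] [154.3 104.3] 29.0
0.036 [310 206   5  10  28] [ 0.6159 -0.1088  0.0387] [ 0.597 -0.117  0.036] [ 0.625 -0.104  0.045]
0.036 [267 212  34  17 433] [ 0.5809 -0.022   0.0429] [ 0.556 -0.073  0.036] [0.607 0.029 0.047]
0.036 [302 217   4   5   9] [ 0.5853 -0.0833  0.0382] [ 0.578 -0.088  0.037] [ 0.591 -0.079  0.041]
0.036 [302 222   6   5  12] [ 0.5694 -0.0868  0.0379] [ 0.563 -0.094  0.037] [ 0.575 -0.079  0.039]
0.036 [305 224  13   6  25] [ 0.5598 -0.1073  0.0378] [ 0.553 -0.125  0.036] [ 0.569 -0.088  0.042]
0.036 [400 265   9  12  15] [ 0.4242 -0.3777  0.0407] [ 0.41  -0.39   0.036] [ 0.443 -0.37   0.045]
0.048 [265 212   3  14  20] [0.5858 0.0304 0.0527] [0.565 0.028 0.049] [0.604 0.034 0.057]
0.048 [300 215   3  14  19] [ 0.5731 -0.0744  0.0532] [ 0.555 -0.078  0.048] [ 0.595 -0.072  0.056]
0.048 [401 262   4  11  12] [ 0.436  -0.3715  0.0535] [ 0.422 -0.377  0.049] [ 0.451 -0.369  0.057]
0.085 [405 250  12  28  70] [ 0.4442 -0.3798  0.0941] [ 0.407 -0.4    0.086] [ 0.483 -0.369  0.099]
(205, 779, 3)
```

View pics/crop1.png

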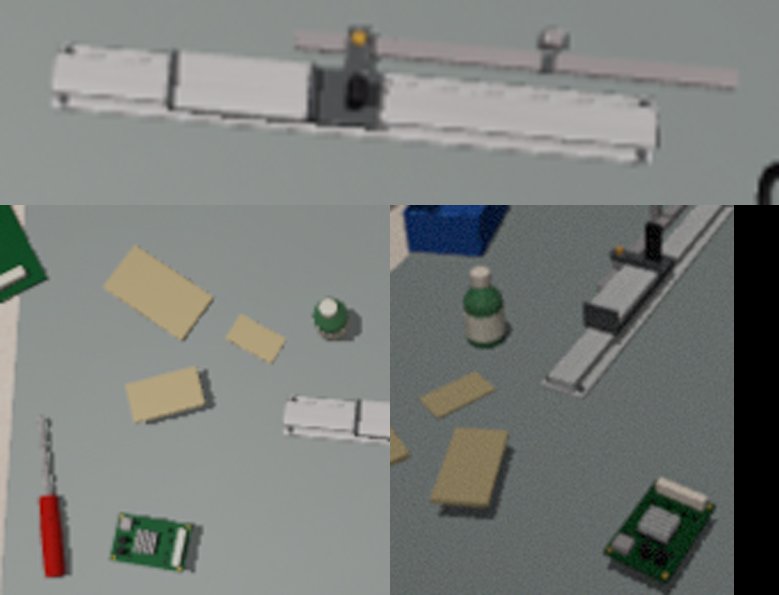

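Crop: the raised tan sheet is 50.8 x 90.1 mm at z=31 mm and the board is 56 x 88 mm, so both match the description. The plate lies between dark lips, with the handle and its orange-capped side arm on the -y side and the lug further along. Next I take closer views with the wrist camera.

```bash
cat >> h.py <<'E'
def R(a):
    c,s=np.cos(np.radians(a)),np.sin(np.radians(a))
    return np.array([[-s,c,0],[c,s,0],[0,0,-1.]])
def best(p,a):
    q0=np.array(robot.read_qpos()); b=None
    for k in (a,a+180):
        q=robot.ik(p,R(k))
        if q is None: continue
        q=np.array(q); s=np.abs(q-q0).max()+(60 if abs(q[5])>150 else 0)
        if b is None or s<b[0]: b=(s,k,q)
    return b[1]
def snap(name,fn):
    T=tool(); im,d=robot.grab_frame(name); np.savez(fn,i=im,d=d,T=T); return im,d,T
E
python3 - <<'E'
from h import *
p=[.57,-.10,.30]; a=best(p,-7); print(a); robot.goto(p,R(a))
im,d,T=snap("wrist","w1.npz"); cv2.imwrite("pics/w1.png",cv2.resize(im[:,:,::-1],(784,588)))
print(robot.read_t(),robot.read_qpos(),robot.read_force())
p=[.5565,.274,.27]; a=best(p,3); print(a); robot.goto(p,R(a))
im,d,T=snap("wrist","w2.npz")
C=cam("wrist",T);P=cloud(d,C);hsv=cv2.cvtColor(im,cv2.COLOR_RGB2HSV)
tan=cv2.inRange(hsv,(12,50,90),(32,255,255)); grn=cv2.inRange(hsv,(45,70,20),(90,255,255))
for nm,m,hz in(("tan",tan,0.03),("grn",grn,0.029)):
    cs,_=cv2.findContours(cv2.morphologyEx(m,cv2.MORPH_CLOSE,np.ones((7,7))),cv2.RETR_EXTERNAL,cv2.CHAIN_APPROX_NONE)
    for c in cs:
        if cv2.contourArea(c)<500: continue
        W=at_z(c.reshape(-1,2),hz,C)[:,:2]
        r=cv2.minAreaRect((W*1000).astype(np.float32)); print(nm,c.reshape(-1,2).mean(0).round(),np.round(r[0],1),np.round(r[1],1),round(r[2],1))
cv2.imwrite("pics/w2.png",cv2.resize(im[:,:,::-1],(784,588)))
print(robot.read_t(),robot.read_qpos())
E
```

```text
173
3.25 [ 9.46534795e+00  9.26887527e+00 -5.04182758e+00 -2.67840948e-03
 -7.56953623e+01 -1.64039276e+01] [-0.56996991 -0.53804597 -0.24169259]
183
tan [198. 412.] [673.2 646.6] [563.7  35.5] 3.2
tan [353. 353.] [459.9 510. ] [263.2  69.1] 3.6
tan [233. 171.] [616.7 269.9] [50.9 90.8] 14.9
tan [130. 177.] [744.3 284.1] [121.  67.] 55.5
tan [174.  77.] [684.7 164.6] [64.6 36.4] 60.6
grn [484. 395.] [231.8 591.9] [74.  95.5] 14.6
grn [126. 374.] [780. 569.] [157.1 123.1] 9.9
grn [ 43. 368.] [911.4 566.8] [164.3 123.4] 86.9
grn [ 68. 271.] [842.2 418.4] [148.6  47.2] 6.0
grn [380. 188.] [435.4 281.2] [89.5 58.1] 80.3
4.7 [ 4.41262454e+01  1.40335655e+01 -2.78718484e+00  9.63611654e-03
 -7.31654507e+01 -4.12082686e+01]
```

View pics/w1.png

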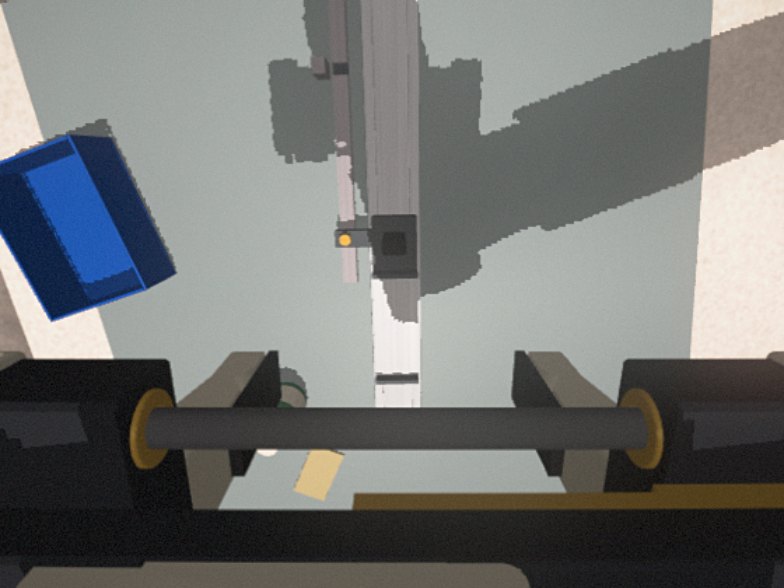

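View pics/w2.png

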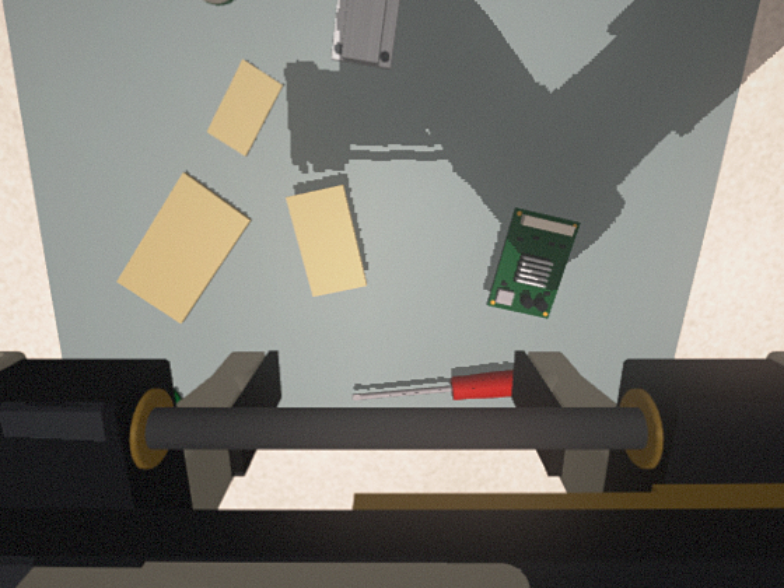

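w1 shows the post top at about (395,243), the ball arm at (345,240), the +y lip at (397,378), and the lug at (320,67) beside the notch gap at (341,69). w2 shows the sheet at (326,240) and the board at (532,264). Its measurements agree with the top camera to 1 mm. Next I get the carriage frame from the depth data.

```bash
python3 - <<'E'
from h import *
def an(P,lab,box):
    m=(P[...,0]>.45)&(P[...,0]<.68)&(P[...,1]<.14)&(P[...,1]>-.33)
    for nm,lo,hi in(("plate",.038,.0465),("lip",.049,.057),("post",.078,.09),("lug",.026,.034),("strip",.009,.016),("rail",.017,.026)):
        s=(m&(P[...,2]>lo)&(P[...,2]<hi)).astype(np.uint8)
        n,l,st,ce=cv2.connectedComponentsWithStats(s)
        for i in range(1,n):
            if st[i,4]>25:
                Q=P[l==i]; r=cv2.minAreaRect((Q[:,:2]*1000).astype(np.float32))
                print(lab,nm,st[i,4],"px",ce[i].round(),"z %.4f"%np.median(Q[:,2]),"mean",(Q[:,:2].mean(0)*1000).round(1),"rect",np.round(r[0],1),np.round(r[1],1),round(r[2],1))
w=np.load("w1.npz"); an(cloud(w["d"],cam("wrist",w["T"])),"w",0)
C=cam("wrist",w["T"])
px=lambda *a:np.array(a)/1.4
print("post",at_z(px([395,243]),.0845,C),"notch",at_z(px([341,69]),.012,C),"ballcap",at_z(px([345,240]),.045,C))
z=np.load("f0.npz"); an(cloud(z["top_d"],cam("top")),"t",0)
im=w["i"]; 
a=cv2.resize(im[20:85,205:310],None,fx=6,fy=6,interpolation=cv2.INTER_CUBIC)
b=cv2.resize(im[145:290,225:310],None,fx=390/145,fy=390/145,interpolation=cv2.INTER_CUBIC)[:, :170*9]
b=cv2.resize(im[150:290,235:310],(209,390),interpolation=cv2.INTER_CUBIC)
b=b[:,:170] if 630+209>800 else b
cv2.imwrite("pics/crop2.png",np.hstack([a,b])[:,:,::-1])
E
```

```text
w plate 50 px [246. 171.] z 0.0410 mean [ 615.9 -110.2] rect [ 615.7 -110.1] [9.5 9. ] 38.5
w plate 53 px [283. 194.] z 0.0430 mean [572.9 -75.5] rect [574.2 -75.7] [ 0.8 40.3] 83.6
w plate 2196 px [282. 234.] z 0.0429 mean [580.1 -20.2] rect [580.1 -19.3] [100.3  42. ] 84.2
w lip 120 px [282. 197.] z 0.0526 mean [574. -74.] rect [575. -74.] [ 4.  40.6] 83.6
w lip 118 px [282. 272.] z 0.0525 mean [586.1  31.1] rect [585.5  31.8] [ 5.2 41. ] 85.0
w post 185 px [281. 176.] z 0.0847 mean [ 571.  -106.4] rect [ 571.5 -106.1] [11.3 19.6] 82.8
w lug 134 px [227.  46.] z 0.0324 mean [ 616.9 -257.6] rect [ 617.  -257.5] [14.3 11.5] 82.1
w strip 534 px [241.  23.] z 0.0126 mean [ 598.3 -285. ] rect [ 598.6 -285.1] [48.9 14.2] 84.2
w strip 1223 px [245. 107.] z 0.0124 mean [ 608.2 -187.2] rect [ 608.7 -183.8] [137.2  14.3] 84.3
w strip 257 px [249. 189.] z 0.0124 mean [619.  -80.3] rect [619.2 -80.1] [34.9 13.9] 81.8
w rail 3713 px [279.  75.] z 0.0205 mean [ 559.9 -218.9] rect [ 560.4 -213.5] [178.   32.2] 85.0
w rail 332 px [284. 282.] z 0.0202 mean [588.4  64.3] rect [588.7  64.2] [27.9 28.4] 83.3
post [[ 0.56925368 -0.10906559  0.0845    ]] notch [[ 0.59936588 -0.25575849  0.012     ]] ballcap [[ 0.6146543  -0.11019945  0.045     ]]
t plate 415 px [283. 220.] z 0.0430 mean [581.  -21.5] rect [580.8 -21.5] [100.9  43. ] 84.4
t post 29 px [312. 221.] z 0.0845 mean [ 571.3 -106.2] rect [ 571.1 -106.2] [11.9 17.9] 86.8
t strip 51 px [303. 209.] z 0.0121 mean [619.7 -82.9] rect [620.6 -83.7] [38.  13.2] 89.1
t strip 168 px [336. 212.] z 0.0123 mean [ 609.4 -186.9] rect [ 609.5 -187.5] [133.5  15. ] 84.5
t strip 96 px [370. 216.] z 0.0123 mean [ 597.9 -295.1] rect [ 598.5 -295.3] [65.3 14.7] 85.0
t rail 242 px [252. 218.] z 0.0209 mean [590.3  78. ] rect [590.8  77.8] [86.5 30.1] 84.0
t rail 576 px [350. 227.] z 0.0207 mean [ 559.8 -229.4] rect [ 559.9 -229.4] [203.3  30.8] 84.5
```

View pics/crop2.png

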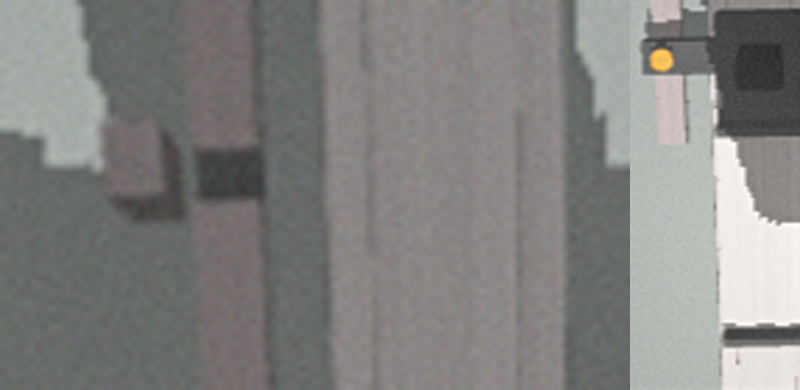

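Carriage: yaw -5.7°, nest (580.4, -21.3) mm, post (571.3, -106.2) mm. The gap and the lug project to the same point 146 mm further along the rail. That fits the given 85 mm, 50 mm and 32 mm sizes. Now I pick and place the sheet.

```bash
cat >> h.py <<'E'
def pick(xy,a,z,op):
    k=best([*xy,z],a); robot.move_gripper(op)
    robot.goto([*xy,.10],R(k)); robot.servo_line([*xy,z],speed=.1); print("f",robot.read_force())
    robot.move_gripper(0.); print("grip",robot.read_grip_width()*88,robot.read_finger_force(),robot.read_position(),robot.read_force())
    robot.servo_line([*xy,.13],speed=.15)
def place(xy,a,z,op):
    k=best([*xy,z],a); robot.goto([*xy,.13],R(k)); f0=np.array(robot.read_force())
    robot.servo_line([*xy,z+.012],speed=.15); robot.servo_line([*xy,z],speed=.02)
    print("k",k,"dF",np.array(robot.read_force())-f0,"grip",robot.read_grip_width()*88,robot.read_position())
    robot.move_gripper(op); robot.servo_line([*xy,.13],speed=.15)
E
python3 - <<'E'
from h import *
pick([.6167,.2697],14.9,.010,.75)
print(robot.read_t(),robot.read_grip_width()*88,robot.read_finger_force())
place([.5804,-.0213],-5.7,.010+.0175+.0005,.75)
print(robot.read_t())
robot.servo_line([.5804+.0,-.0213+.12,.22],speed=.25)
im,d,T=snap("wrist","w3.npz"); cv2.imwrite("pics/w3.png",cv2.resize(im[:,:,::-1],(784,588)))
print(robot.read_t())
C=cam("wrist",T);P=cloud(d,C);hsv=cv2.cvtColor(im,cv2.COLOR_RGB2HSV)
tan=cv2.inRange(hsv,(12,50,90),(32,255,255))
cs,_=cv2.findContours(tan,cv2.RETR_EXTERNAL,cv2.CHAIN_APPROX_NONE)
for c in cs:
    if cv2.contourArea(c)<500: continue
    r=cv2.minAreaRect((at_z(c.reshape(-1,2),.0475,C)[:,:2]*1000).astype(np.float32)); print(c.reshape(-1,2).mean(0).round(),np.round(r[0],1),np.round(r[1],1),round(r[2],1))
E
```

```text
f [-1.03569415 -0.76832209 -0.47447751]
grip 49.471344566601594 30.000425577163696 [0.61694062 0.26985673 0.01054748] [-0.66620494 -0.33523807  3.91088964]
8.5083 49.54445865021317 29.9998739361763
k 174.3 dF [-2.10801078 -0.66661603  3.81404627] grip 49.47552760493676 [ 0.58017126 -0.02141506  0.02801634]
12.5167
13.3167
[402. 356.] [477.7 312.2] [ 28.  432.4] 85.1
[193. 238.] [678.9 145.8] [61.2 34.2] 60.8
[269.  62.] [579.6 -21.1] [89.7 50.2] 84.3
```

View pics/w3.png

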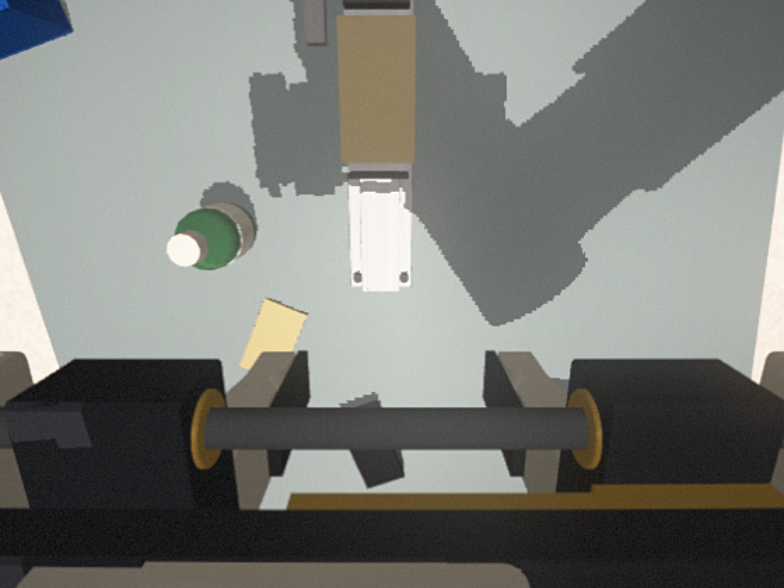

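w3 shows the sheet at (377,88), square between the lips with a gap at both ends; it measures (579.6, -21.1) mm at yaw 84.3°. The board is next.

```bash
python3 - <<'E'
from h import *
pick([.4357,.2808],-9.9,.010,.87)
print(robot.read_t(),robot.read_grip_width()*88,robot.read_finger_force())
place([.5802,-.0213],-5.7,.010+.0225+.0005,.82)
print(robot.read_t())
robot.servo_line([.5804+.0,-.0213+.08,.24],speed=.25)
im,d,T=snap("wrist","w4.npz"); cv2.imwrite("pics/w4.png",cv2.resize(im[:,:,::-1],(784,588)))
print(robot.read_t())
C=cam("wrist",T);hsv=cv2.cvtColor(im,cv2.COLOR_RGB2HSV)
g=cv2.morphologyEx(cv2.inRange(hsv,(45,70,20),(90,255,255)),cv2.MORPH_CLOSE,np.ones((7,7)))
cs,_=cv2.findContours(g,cv2.RETR_EXTERNAL,cv2.CHAIN_APPROX_NONE)
for c in cs:
    if cv2.contourArea(c)<500: continue
    r=cv2.minAreaRect((at_z(c.reshape(-1,2),.0515,C)[:,:2]*1000).astype(np.float32)); print(c.reshape(-1,2).mean(0).round(),np.round(r[0],1),np.round(r[1],1),round(r[2],1))
P=cloud(d,C);s=((P[...,2]>.078)&(P[...,2]<.09)&(P[...,1]<-.05)&(abs(P[...,0]-.57)<.05)); print("post",P[s].mean(0),s.sum())
E
```

```text
f [ 0.3978536   0.70238969 -0.29408986]
grip 57.25324045848102 29.999712109565735 [0.43582745 0.28104283 0.01038197] [-1.0814276   0.62520062  4.13689615]
17.275 57.165913447853676 29.999321401119232
k 174.3 dF [-1.09080768 -0.09785201  0.74832535] grip 57.40901998986649 [ 0.58011374 -0.02137723  0.03294126]
21.3417
22.0833
[107. 373.] [838.  273.9] [192.2 115.7] 4.6
[164. 202.] [708.8  62.5] [39.1 40.9] 29.0
[274. 107.] [579.4 -21.2] [88.3 57.2] 84.3
post [ 0.57127757 -0.1032745   0.08425871] 350
```

View pics/w4.png

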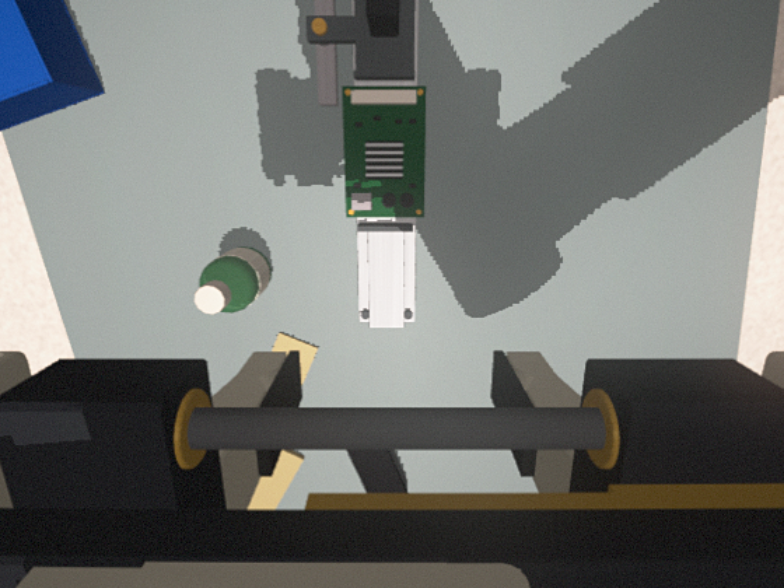

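w4 shows the board at (384,150), square on the sheet between the lips; it measures (579.4, -21.2) mm at yaw 84.3°. Now I grip the handle, slide quickly to 15 mm short of the notch, then take small steps while watching the force.

```bash
cat > slide.py <<'E'
from h import *
g=np.array([.5713,-.1062,.0505]); yc=np.array([.0993,.9951,0]); xc=np.array([.9951,-.0993,0])
def rep(s0):
    f=np.array(robot.read_force()); p=np.array(robot.read_position())
    print("s %.1f lat %.1f"%(-(p-g)@yc*1000,(p-g)@xc*1000),"Fy %.2f Fx %.2f Fz %.2f"%(f@yc,f@xc,f[2]),"t %.2f"%robot.read_t(),flush=True); return f@yc
E
python3 - <<'E'
from slide import *
k=best(g,-5.7); robot.move_gripper(.6); robot.goto([*g[:2],.15],R(k)); robot.servo_line(g,speed=.1); rep(0)
robot.move_gripper(0.); print("grip",robot.read_grip_width()*88,robot.read_finger_force()); rep(0)
robot.servo_line(g-.03*yc,speed=.05); rep(0)
robot.servo_line(g-.13*yc,speed=.06); rep(0)
for s in np.arange(.132,.141,.002):
    robot.servo_line(g-s*yc,speed=.02); rep(0)
E
```

```text
s -0.1 lat 0.5 Fy 0.31 Fx -0.16 Fz 0.32 t 24.59
grip 19.669923373239275 30.000146627426147
s 0.0 lat 0.1 Fy 0.05 Fx 0.04 Fz 0.51 t 25.23
s 30.7 lat 0.0 Fy -2.17 Fx -0.67 Fz 2.81 t 25.98
s 130.7 lat -0.1 Fy -1.53 Fx -0.82 Fz 4.95 t 27.79
s 132.2 lat -0.1 Fy -1.66 Fx -2.05 Fz 4.87 t 28.04
s 134.1 lat -0.0 Fy -0.84 Fx -0.88 Fz 5.12 t 28.29
s 136.0 lat -0.1 Fy 0.43 Fx -1.16 Fz 5.16 t 28.54
s 138.0 lat -0.1 Fy 0.83 Fx -1.43 Fz 4.93 t 28.79
s 140.0 lat -0.1 Fy 0.06 Fx -1.33 Fz 5.66 t 29.04
```

```bash
python3 - <<'E'
from slide import *
F=[]
for s in np.arange(.141,.1505,.001):
    robot.servo_line(g-s*yc,speed=.02); F.append(rep(0))
    if F[-1]>3.5 : print("stop"); break
E
```

```text
s 140.9 lat -0.1 Fy 0.58 Fx -1.79 Fz 5.48 t 29.29
s 142.0 lat -0.1 Fy 0.11 Fx -1.22 Fz 6.01 t 29.54
s 143.1 lat -0.0 Fy -0.58 Fx -1.36 Fz 4.92 t 29.79
s 144.2 lat -0.1 Fy -1.17 Fx -1.08 Fz 5.50 t 30.04
s 145.4 lat -0.1 Fy -2.72 Fx -1.07 Fz 5.10 t 30.29
s 146.5 lat -0.1 Fy -3.68 Fx -2.17 Fz 5.15 t 30.54
s 147.1 lat -0.1 Fy -3.06 Fx -1.85 Fz 4.84 t 30.79
s 147.6 lat -0.1 Fy 0.99 Fx -2.20 Fz 6.38 t 31.04
s 148.0 lat -0.1 Fy 3.24 Fx -2.26 Fz 7.82 t 31.29
s 148.8 lat -0.1 Fy 4.18 Fx -2.70 Fz 7.20 t 31.54
stop
```

The force shows a forward pull from 144 to 147 mm, then a growing resistance: the ball is in the notch. I back off to the centre, ease the grip so the ball centres, close again and check.

```bash
python3 - <<'E'
from slide import *
robot.servo_line(g-.1475*yc,speed=.02); rep(0)
robot.move_gripper(.30); robot.dwell(.5); rep(0)
im,d,T=snap("wrist","w5.npz"); ti,td=robot.grab_frame("top"); si,sd=robot.grab_frame("side")
robot.move_gripper(0.); robot.dwell(.3); print(robot.read_grip_width()*88,robot.read_finger_force()); rep(0)
np.savez("f5.npz",ti=ti,td=td,si=si,sd=sd)
C=cam("wrist",T); P=cloud(d,C)
for nm,PP in(("w",P),("t",cloud(td,cam("top")))):
  for n,lo,hi in(("cap",.036,.047),("lug",.026,.034)):
    s=(PP[...,2]>lo)&(PP[...,2]<hi)&(abs(PP[...,0]-.607)<.022)&(PP[...,1]<-.235)&(PP[...,1]>-.275)
    Q=PP[s]; print(nm,n,s.sum(),Q.mean(0).round(4) if s.any() else "", (Q@yc).mean() if s.any() else "")
cr=si[130:290,200:360]; a=cv2.resize(cr,(400,400),interpolation=cv2.INTER_CUBIC); b=cv2.resize(ti[170:270,260:360],(400,400),interpolation=cv2.INTER_CUBIC)
cv2.imwrite("pics/w5.png",np.hstack([a,b])[:,:,::-1])
E
```

```text
s 147.2 lat -0.0 Fy -0.50 Fx -2.57 Fz 6.24 t 31.82
s 147.5 lat 0.0 Fy 0.28 Fx -0.45 Fz -0.59 t 32.73
19.937227584306974 30.00016540288925
s 147.5 lat -0.1 Fy 0.82 Fx -0.87 Fz 0.51 t 33.47
w cap 150 [ 0.5991 -0.2596  0.0394] -0.19884245902449402
w lug 597 [ 0.6092 -0.2621  0.0313] -0.20030907016319535
t cap 0  
t lug 0
```

View pics/w5.png

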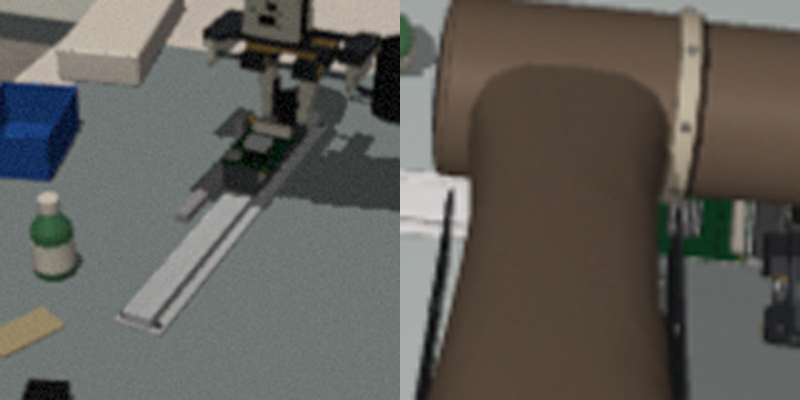

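w5: in the side half the board sits on the carriage at (262,145) with the gripper on the handle; the arm hides most of it in the top half. For the last picture I use the wrist camera view taken with the grip eased.

```bash
python3 - <<'E'
from slide import *
w=np.load("w5.npz"); cv2.imwrite("pics/w6.png",cv2.resize(w["i"][:,:,::-1],(784,588)))
E
```

```text
(no output)
```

View pics/w6.png

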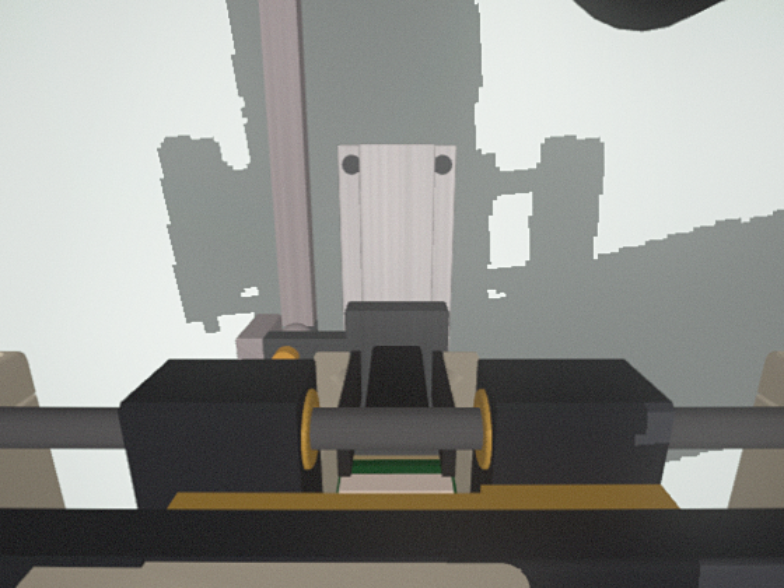

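w6 shows the ball arm (285,350) level with the lug (258,335), the board edge visible behind the post, and the fingers around the post. The force signature matches and the grip is closed again, so I hand in.

```bash
python3 - <<'E'
from slide import *
rep(0); print(robot.read_finger_force()); print(robot.job_done())
E
```

```text
s 147.5 lat -0.1 Fy 0.82 Fx -0.87 Fz 0.51 t 33.47
30.00016540288925
the job is handed in; nothing more can be done
None
```

I handed the job in at 33.5 s of the 72 s: the sheet and then the board lie squarely on the carriage, and it clicked into the notch at the lug with the gripper still holding the handle; the verdict itself was not shown.

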